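Take the tea-time pile apart onto its coasters

ROBOT

A 7-joint arm with a two-finger parallel gripper is mounted at the origin on a cart in front of the work surface, level with it; the furniture and walls round the work are solid. World frame = base frame: x ahead of the robot, y to its left, z up, the work surface at z = 0. Lengths are in m, angles in rad, forces in N, time in s.
With the tool pointing down it reaches from about 0.4 to 0.85 m from the base axis. Payload 10.4 kg.
Tool frame: the origin (TCP) lies on the centre line of the jaws, within the pads' length; the fingertips stand 14 mm ahead of it and the grasp point (between the pads) lies 5 mm behind it (manip.tip_reach is the distance from the TCP to the fingertips, in m); z points along the fingers, y is the line along which they close (so a half turn about z gives the same grasp; the last joint's range is limited). The gripper opens to 85 mm and grips with 20 to 120 N. Pads are 22 mm wide; open, the fingers measure 114 mm over their backs; the gripper's body (76 mm by 85 mm) begins 54 mm behind the grasp point. The pads swing forward as they close: fully open they stand 13 mm farther back than shut.
Start: joints at [1.193, 0.332, -0.065, 1.46, 0.022, 1.35, -0.088], TCP at [0.217, -0.586, 0.245] pointing down, gripper open.
Joint ranges: [-2.6, 2.6], [-0.5, 2.12], [-1.47, 1.34], [0.16, 2.42], [-1.27, 4.41], [0.06, 2.06], [-2.6, 2.6]. Speed limits (rad/s): [2.22, 2.22, 2.79, 2.79, 3.14, 3.14, 3.14].

INTERFACE

Orientations are given as a unit quaternion [x, y, z, w].
In Python, from workcell import manip gives the robot as it stands.
- The arm moves only by the shell command python3 -m pendant 'ROWS' [FORCE]. ROWS is JSON, a list of rows, each a list of 7 numbers: the shift along the tool's x, y, z in units of 50 mm (1.0 is 50 mm), then the turn, a rotation vector about the tool's x, y, z in units of 8 degrees (1.0 is 8 degrees), then the opening, from -1 (shut) to 1 (fully open), so that 0 is half open. In form: [[dx, dy, dz, ax, ay, az, jaw], ...]. A call has exactly 10 rows; each row is the pose to reach, as a shift and turn from the pose commanded when the call began, along the tool's axes at that moment; what a row does not reach only later rows make up. A row lasts 1/8 s, in which the tool goes at most 62.5 mm and 10.7 degrees, less where a joint would pass 70% of its speed; a pose out of reach is approached as far as the arm can. A call with a gripper value outside its range is refused whole. The fingers move at their own pace and stop on an object; FORCE is the grip in N (left out, the last holds). Time passes only in rows, so rows that repeat a pose let the fingers close, or fill a call up. It gives the time, the measured TCP pose, the force, the opening and the grip force at its end, in the units of the state.
- manip.get_obs(): the state, without advancing time (a new reading comes with each control period).
- manip.camera(name): name is "side" or "top" or "wrist"; returns (picture, depth): 400x640x3 uint8, red, green, blue; 400x640 float32, m along the optical axis (not along the pixel's ray), 0 where there is no reading.
- manip.get_calibration(name): a dict with "fx", "fy", "cx", "cy" (pixels), "D" ([k1, k2, p1, p2, k3] as OpenCV has them; the pictures are not rectified), "xyz" and "orientation" of the camera in the world. Camera axes: x right, y up, looking along -z (the intrinsics and any distortion apply to the point x, -y, -z); pixel columns grow to the right and rows downward; lengths in m; the calibration is good to about 2 mm. A picture is of the moment at which its call begins: read the wrist's pose just before it. get_calibration takes no time and is no camera call; for the wrist camera it gives the pose at the moment of the call.
- manip.hand_in(): hands the job in; it is judged then, once.
Trained networks look in the newest picture that a camera, given by its name, has taken for a name from the list of things; names that differ only in an ending like _2 or _b are one class to them, and where a whole thing is asked for, a point or a joint stands for the part that bears it (a point fixed in the world has none). Each returns a list of dicts, best first, with "p" (0 to 1); they miss things now and then, are a little off and sometimes report something else, mostly with a low value. They report only what shows in the picture. A call takes as long as a camera call.
- manip.find_in(thing, camera): "box" ([left, top, right, bottom] in pixels, round what is visible of it).
- manip.trace(thing, camera): "pixels" (400x640 bool, what is visible of it) and "box" ([left, top, right, bottom] in pixels, round what is visible of it).
- manip.tip_of(thing, camera): "pixel" ([column, row] in pixels: a listed point, or the origin of a listed thing).
The state is a dict: "clock": time; "joint_pos": joint angles; "joint_velocities": joint speeds; "tau": joint torques, N m; "position": TCP position; "ee_rot": TCP orientation; "ft_force": force on the tool from outside, world axes, zero at the start; "torque": the same for the moment, N m; "grip_width": opening from 0.0 (shut) to 1.0 (fully open); "grasp_force": force on a finger pad.
Only numpy, scipy, OpenCV 4.12 (cv2) and the standard library are available. Lean on these libraries where they do the work, as an engineer would, in place of code of your own. Each camera call takes 0.05 s, during which the arm holds its last target. There are 200 camera calls.

TASK

Take apart the pile in the middle of the worktop and set every piece gently down in its own place, none of them tipped over: the salt shaker on the yellow coaster, the spice jar on the red coaster, the checked cup (still upside down) on the blue coaster, and the tea box in the dark wooden tray. Clear the tea box of everything before you move it; each piece must stand flat inside the rim of its coaster or tray. Leave the drinking glass and the leaf mug where they are.

Things in the scene. Friction and masses are not known exactly. Their poses are not given: they have to be found in the camera images.
- salt_shaker: clear, half-filled salt shaker with a grey domed top, upright on the upturned checked cup, the highest thing of the pile, about 0.1 kg. 44 mm across at the foot, 90 mm high; the body reaches up to 70 mm, above it the top is 34 mm across. Origin: centre of its underside, z up (round, so yaw is of no account)
- spice_jar: spice jar with a dark brown cap (a pale round label on its top) and white and red label, upright on the tea box beside the checked cup, centres 66 mm apart, about 0.11 kg. A straight cylinder 41 mm across, 105 mm high, the cap on its top 21 mm. Origin: centre of its underside, z up
- cup: small white handleless cup with a black and white checked band, standing upside down on the tea box and to stay so, about 0.13 kg. 66 mm across at the widest, 53 mm high, closed side up; it may stand out 5 mm over the end of the box, and carries the salt shaker. Origin: centre of its underside (its mouth), z up
- tea_box: pale green and white closed tea box lying at the bottom of the pile, about 0.3 kg. Its x is the narrow side, 58 mm, its y the long side, 122 mm; the flat top on which the cup and the jar stand is 65 mm above its origin (edges look up to 68 mm). Cup and jar stand at 33 mm either side of its centre along its y, either one at either end. Origin: centre of its underside, z up
- yellow_coaster: round yellow coaster with a cork inlay, fixed to the worktop, 76 mm across; origin: centre of its underside, z up. Its flat floor is 3 mm above the origin and 66 mm across, inside a rim 5 mm wide whose top is 6 mm above the origin. Place of the salt shaker
- red_coaster: round red coaster with a cork inlay, fixed to the worktop, 76 mm across; origin: centre of its underside, z up. Its flat floor is 3 mm above the origin and 66 mm across, inside a rim 5 mm wide whose top is 6 mm above the origin. Place of the spice jar
- blue_coaster: round blue coaster with a cork inlay, fixed to the worktop, 100 mm across; origin: centre of its underside, z up. Its flat floor is 3 mm above the origin and 90 mm across, inside a rim 5 mm wide whose top is 6 mm above the origin. Place of the checked cup
- box_tray: shallow oblong tray of dark wood, fixed to the worktop; inside 80 mm along its x and 146 mm along its y (long side), outside 90 by 156 mm; origin: centre of its underside, z up; flat floor 4 mm and wall tops 10 mm above the origin. Place of the tea box, long side along long side, either way round
- glass: clear drinking glass upside down, 92 mm across, 104 mm high, a bystander; origin: centre of its underside
- mug: white mug with small green leaves and a handle, 92 mm by 127 mm over the handle, 95 mm high, a bystander; origin: centre of its underside

How it is judged:
At the end, for the whole second after the job is handed in: Shaker on yellow, jar on red, cup on blue coaster, each within 14 mm of its centre; tea box in the tray within 18 mm of its centre, long sides parallel within 0.35 rad; each flat on the floor inside the rim (3 mm in height, 0.06 rad tilt), at rest (horizontal distance between salt_shaker and yellow_coaster below 0.014 m and z of salt_shaker in the frame of yellow_coaster between 0 and 0.006 m and angle between each of salt_shaker, spice_jar, cup, tea_box's own z axis and vertical below 0.06 rad and linear speed of each of salt_shaker, spice_jar, cup, tea_box below 0.02 m/s and angular speed of each of salt_shaker, spice_jar, cup, tea_box below 0.2 rad/s and horizontal distance between spice_jar and red_coaster below 0.014 m and z of spice_jar in the frame of red_coaster between 0 and 0.006 m and horizontal distance between cup and blue_coaster below 0.014 m and z of cup in the frame of blue_coaster between 0 and 0.006 m and horizontal distance between tea_box and box_tray below 0.018 m and z of tea_box in the frame of box_tray between 0.001 and 0.007 m and angle between the y axis of tea_box and the y axis of box_tray, either way round below 0.35 rad); the robot touches nothing.
It fails at once if a piece of the pile tips over (leans more than 0.6 rad) (angle between any of salt_shaker, spice_jar, cup, tea_box's own z axis and vertical above 0.6 rad).
It fails at once if a piece is dropped or thrown into its place (over 0.7 m/s within 30 mm of the place's centre and under 60 mm high) ((horizontal distance between salt_shaker and yellow_coaster below 0.03 m and height (world z) of salt_shaker below 0.06 m and linear speed of salt_shaker above 0.7 m/s) or (horizontal distance between spice_jar and red_coaster below 0.03 m and height (world z) of spice_jar below 0.06 m and linear speed of spice_jar above 0.7 m/s) or (horizontal distance between cup and blue_coaster below 0.03 m and height (world z) of cup below 0.06 m and linear speed of cup above 0.7 m/s) or (horizontal distance between tea_box and box_tray below 0.03 m and height (world z) of tea_box below 0.06 m and linear speed of tea_box above 0.7 m/s)).
It fails at once if the drinking glass is moved more than 20 mm or tipped (distance of glass from where it was at the start of the episode above 0.02 m or angle between glass's own z axis and vertical above 0.3 rad).
It fails at once if the leaf mug is moved more than 20 mm or tipped (distance of mug from where it was at the start of the episode above 0.02 m or angle between mug's own z axis and vertical above 0.3 rad).
It fails at once if the tea box is pushed along or carried off by more than 40 mm while the spice jar or the checked cup is still on it (distance of tea_box from where it was at the start of the episode above 0.04 m and ((horizontal distance between spice_jar and tea_box below 0.06 m and z of spice_jar in the frame of tea_box between 0.055 and 0.075 m) or (horizontal distance between cup and tea_box below 0.06 m and z of cup in the frame of tea_box between 0.055 and 0.075 m))).
It also fails if it takes over 96 s, if anything falls off the work surface, if the arm or the gripper's body presses on something with over 40 N, if the wrist force passes 120 N, or if a joint passes its speed limit or range.

## Working session

There is one attempt and no reset: what is moved stays moved. The work goes in short steps, Python scripts to look and compute and a shell command to move; the robot and the scene stay as the last step left them, time stands still between calls to the robot, and variables do not carry over. Pictures are saved under pics/ and viewed, at most 14 in all, crops included, and the job is handed in when it is done.

```bash
mkdir -p pics; ls; cat > h.py <<'E'
import numpy as np,cv2
from scipy.spatial.transform import Rotation as R
from workcell import manip
def cloud(cam,pic=None):
    c=manip.get_calibration(cam); im,d=manip.camera(cam)
    K=np.array([[c['fx'],0,c['cx']],[0,c['fy'],c['cy']],[0,0,1.]])
    v,u=np.mgrid[0:400,0:640]
    p=cv2.undistortPoints(np.stack([u,v],-1).reshape(-1,1,2).astype(float),K,np.array(c['D'])).reshape(400,640,2)
    P=np.stack([p[...,0]*d,-p[...,1]*d,-d],-1)@R.from_quat(c['orientation']).as_matrix().T+np.array(c['xyz'])
    P[d<=0]=np.nan
    if pic: cv2.imwrite('pics/'+pic,im[...,::-1])
    return im,d,P
def tool(p,yaw=None):
    o=manip.get_obs(); r=R.from_quat(o['ee_rot']); return r.inv().apply(np.array(p)-o['position'])/0.05
E
python3 - <<'E'
from h import *
np.set_printoptions(precision=4,suppress=True)
o=manip.get_obs();print(o['clock'],o['position'],o['ee_rot'],R.from_quat(o['ee_rot']).as_matrix())
for cam in('top','side'):
    im,d,P=cloud(cam,cam+'0.png'); print(cam,manip.get_calibration(cam)['xyz'])
    for t in 'salt_shaker spice_jar cup tea_box yellow_coaster red_coaster blue_coaster box_tray glass mug'.split():
        r=manip.trace(t,cam)
        if r:
            m=r[0]['pixels'];q=P[m];q=q[~np.isnan(q[:,0])]
            print(t,round(r[0]['p'],2),r[0]['box'],'med',np.median(q,0),'mid',(np.percentile(q,2,0)+np.percentile(q,98,0))/2,'zmax',np.percentile(q[:,2],98))
E
```

```text
pics
0.0 [ 0.217  -0.5857  0.2445] [ 0.9843  0.1765 -0.0002 -0.0007] [[ 0.9377  0.3475 -0.0006]
 [ 0.3475 -0.9377  0.0013]
 [-0.0001 -0.0014 -1.    ]]
top [-0.1289  0.1754  1.5888]
salt_shaker 0.57 [296.3, 186.0, 306.5, 209.2] med [0.4976 0.0521 0.1792] mid [0.5035 0.0497 0.1639] zmax 0.2113393632151376
spice_jar 0.6 [313.0, 183.7, 324.6, 203.3] med [ 0.5209 -0.0096  0.1574] mid [ 0.5309 -0.0113  0.1233] zmax 0.1761698886805753
cup 0.71 [292.0, 201.0, 309.6, 218.4] med [0.4879 0.054  0.1074] mid [0.4961 0.0505 0.0986] zmax 0.12355384868174636
tea_box 0.58 [295.1, 198.2, 327.8, 221.9] med [0.5016 0.003  0.053 ] mid [0.5102 0.0144 0.044 ] zmax 0.0732204411804926
yellow_coaster 0.78 [349.0, 167.9, 370.0, 180.3] med [ 0.6278 -0.1992  0.0043] mid [ 0.6277 -0.1993  0.0047] zmax 0.012198796560359965
red_coaster 0.85 [242.8, 188.2, 260.2, 205.8] med [0.6208 0.2166 0.005 ] mid [0.6206 0.216  0.0047] zmax 0.012699894343940489
blue_coaster 0.7 [349.6, 164.7, 370.1, 183.0] med [ 0.6292 -0.2002  0.0046] mid [ 0.629  -0.1989  0.0051] zmax 0.012989417368726185
box_tray 0.81 [375.3, 197.6, 418.1, 23
[... 311 characters left out ...]
] zmax 0.01570215461444366
side [-0.0985 -1.2114  1.2916]
salt_shaker 0.49 [294.4, 168.5, 305.3, 193.2] med [0.5026 0.036  0.1673] mid [0.5045 0.0406 0.1659] zmax 0.20696296821648286
spice_jar 0.51 [307.6, 183.2, 317.8, 200.9] med [ 0.5289 -0.027   0.1515] mid [ 0.53   -0.0176  0.1358] zmax 0.17240845280394929
yellow_coaster 0.47 [352.8, 232.1, 372.7, 248.9] med [ 0.6268 -0.2035  0.0027] mid [ 0.6257 -0.2018  0.0024] zmax 0.010505778179892684
box_tray 0.91 [328.7, 264.2, 355.1, 296.9] med [ 0.4569 -0.3333  0.0045] mid [ 0.4503 -0.319   0.0052] zmax 0.012223822726324753
glass 0.78 [391.8, 263.0, 415.2, 303.0] med [ 0.6071 -0.4867  0.0664] mid [ 0.6444 -0.4535  0.0525] zmax 0.10622411541510293
```

```bash
python3 - <<'E'
import cv2
a=cv2.imread('pics/top0.png')[120:270,220:460];cv2.imwrite('pics/topc.png',cv2.resize(a,(800,500),interpolation=cv2.INTER_CUBIC))
b=cv2.imread('pics/side0.png')[130:330,220:460];cv2.imwrite('pics/sidec.png',cv2.resize(b,(720,600),interpolation=cv2.INTER_CUBIC))
E
```

```text
(no output)
```

View pics/topc.png

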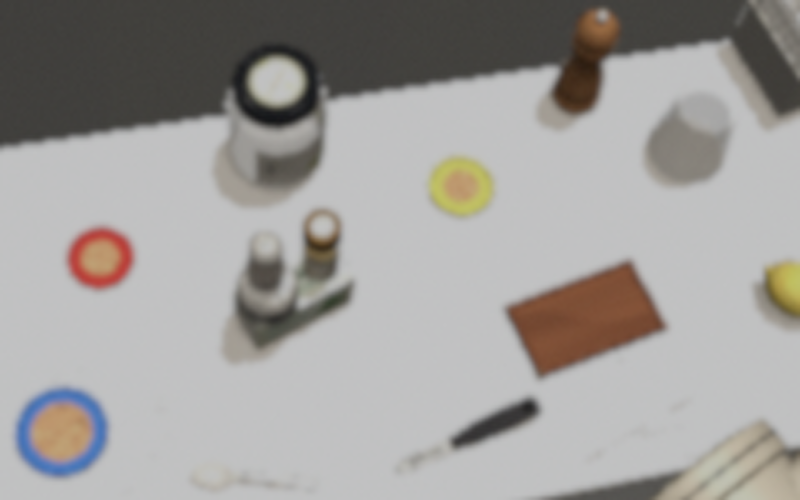

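View pics/sidec.png

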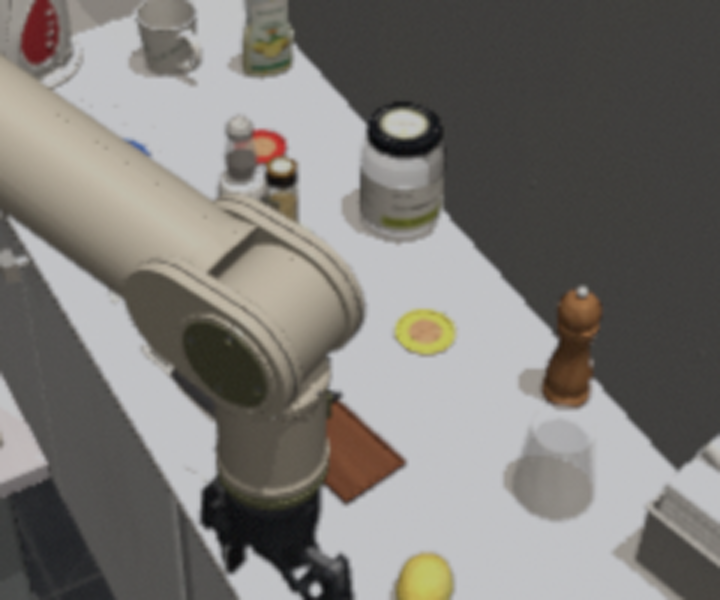

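The top view shows the pile around (285,290) in the crop, with the shaker and cup at the robot's left and the jar to the right. Red is at (100,258), blue at (62,432), yellow at (461,186) and the tray at (586,320). A large jar stands behind the pile, and a knife and a spoon lie in front of it. The side view agrees.

```bash
python3 - <<'E'
from h import *
np.set_printoptions(precision=4,suppress=True)
im,d,P=cloud('top')
hsv=cv2.cvtColor(im,cv2.COLOR_RGB2HSV)
def circ(u,v,z,r=16):
    m=np.zeros((400,640),bool);m[v-r:v+r,u-r:u+r]=1
    return m
for n,(u,v),(lo,hi) in [('blue',(239,250),(95,125)),('red',(250,197),(170,190)),('yellow',(358,176),(24,36))]:
    m=circ(u,v,0)&(hsv[...,0]>=lo)&(hsv[...,0]<=hi)&(hsv[...,1]>80)
    q=P[m];(c,r)=cv2.minEnclosingCircle(q[:,:2].astype(np.float32));print(n,m.sum(),(q.min(0)+q.max(0))/2,c,r,np.median(q[:,2]))
m=circ(396,216,0,25)&(hsv[...,1]>90)&(np.abs(P[...,2])<.03)
q=P[m][:,:2];q=q[np.linalg.norm(q-np.median(q,0),axis=1)<.095]
print('tray',m.sum(),cv2.minAreaRect((q*1000).astype(np.float32)))
m=circ(308,203,0,30)
for lo,hi in[(.04,.08),(.1,.13),(.16,.178),(.195,.23)]:
    q=P[m&(P[...,2]>lo)&(P[...,2]<hi)];q=q[(q[:,0]<.57)]
    print(lo,len(q),q.min(0),q.max(0),np.median(q,0),cv2.minAreaRect((q[:,:2]*1000).astype(np.float32)))
# tall jar
m=circ(302,150,0,25);q=P[m&(P[...,2]>.1)&(P[...,0]>.58)];print('bigjar',q.min(0),q.max(0))
E
```

```text
blue 248 [nan nan nan] (0.42661985754966736, 0.289474219083786) 0.0487525649368763 nanTraceback (most recent call last):
  File "<stdin>", line 10, in <module>
    return umr_minimum(a, axis, None, out, keepdims, initial, where)
ValueError: zero-size array to reduction operation minimum which has no identity
```

```bash
python3 - <<'E'
from h import *
np.set_printoptions(precision=4,suppress=True)
im,d,P=cloud('top')
hsv=cv2.cvtColor(im,cv2.COLOR_RGB2HSV);ok=d>0
def circ(u,v,z,r=16):
    m=np.zeros((400,640),bool);m[v-r:v+r,u-r:u+r]=1
    return m&ok
for n,(u,v),s in [('blue',(239,250),80),('red',(250,197),70),('yellow',(358,176),60)]:
    m=circ(u,v,0)&(hsv[...,1]>s)
    q=P[m];(c,r)=cv2.minEnclosingCircle(q[:,:2].astype(np.float32));print(n,m.sum(),(q.min(0)+q.max(0))/2,c,r,np.median(q,0))
m=circ(396,216,0,25)&(hsv[...,1]>90)&(np.abs(P[...,2])<.03)
q=P[m][:,:2];q=q[np.linalg.norm(q-np.median(q,0),axis=1)<.095]
print('tray',m.sum(),cv2.minAreaRect((q*1000).astype(np.float32)))
m=circ(308,203,0,30)
for lo,hi in[(.04,.08),(.1,.13),(.16,.178),(.195,.23)]:
    q=P[m&(P[...,2]>lo)&(P[...,2]<hi)];q=q[(q[:,0]<.57)]
    print(lo,len(q),q.min(0),q.max(0),np.median(q,0),cv2.minAreaRect((q[:,:2]*1000).astype(np.float32)))
m=circ(302,150,0,25);q=P[m&(P[...,2]>.1)&(P[...,0]>.58)];print('bigjar',q.min(0),q.max(0))
E
```

```text
blue 435 [0.4262 0.2908 0.0032] (0.42648932337760925, 0.2898980975151062) 0.04829166457056999 [0.4278 0.291  0.0031]
red 276 [0.6203 0.2192 0.0036] (0.6202127933502197, 0.21850475668907166) 0.03718433901667595 [0.6199 0.219  0.0044]
yellow 260 [ 0.6278 -0.1983  0.0064] (0.6273626685142517, -0.1986798495054245) 0.03752468526363373 [ 0.626  -0.1985  0.005 ]
tray 830 ((440.30377197265625, -290.95281982421875), (86.09113311767578, 152.09181213378906), 8.929362297058105)
0.04 234 [ 0.4752 -0.0458  0.0403] [0.5517 0.0827 0.0796] [0.5071 0.0051 0.0656] ((515.9590454101562, 18.412948608398438), (61.949493408203125, 128.37342834472656), 17.87594223022461)
0.1 176 [ 0.4767 -0.0308  0.1002] [0.5305 0.0817 0.1298] [0.4968 0.0414 0.1152] ((503.5946350097656, 24.995990753173828), (52.57798385620117, 112.94034576416016), 1.7943501472473145)
0.16 156 [ 0.4876 -0.0312  0.1611] [0.5526 0.0714 0.1776] [ 0.5243 -0.0062  0.1701] ((518.1382446289062, 17.97857666015625), (38.93052291870117, 108.1286392211914), 24.728351593017578)
0.195 71 [0.4895 0.0366 0.1953] [0.5234 0.0676 0.2148] [0.506  0.0525 0.2049] ((507.4291076660156, 51.95225524902344), (29.56109619140625, 30.86612319946289), 63.58150100708008)
bigjar [ 0.6564 -0.1023  0.1002] [0.7846 0.0833 0.2115]
```

```bash
python3 -m pendant '[[0.3,-0.3,-0.6,0,0,0,1],[0.9,-0.9,-1.4,0,0,-0.5,1],[1.7,-1.7,-2.2,0,0,-1.5,1],[2.5,-2.5,-2.6,0,0,-2.6,1],[3.3,-3.3,-2.6,0,0,-3.8,1],[4.1,-4.2,-2.6,0,0,-5,1],[4.9,-5,-2.6,0,0,-6.2,1],[5.7,-5.8,-2.6,0,0,-7.4,1],[6.4,-6.5,-2.6,0,0,-8.4,1],[7,-7.2,-2.6,0,0,-9.2,1]]' 60; python3 - <<'E'
from h import *
print(tool([0.49,0.03,0.37]),R.from_quat(manip.get_obs()['ee_rot']).as_matrix().round(3))
c=manip.get_calibration('wrist');o=manip.get_obs();r=R.from_quat(o['ee_rot']).inv()
print(r.apply(np.array(c['xyz'])-o['position']),(r*R.from_quat(c['orientation'])).as_matrix().round(3),c['fx'])
E
```

```text
clock: 2.45
position: [0.4208, -0.1251, 0.3755]
ee_rot: [0.681, 0.733, -0.0, 0.0]
ft_force: [0.8, -0.6, -0.1]
grip_width: 0.999
grasp_force: 0.0
[2.99227915 1.60806224 0.10965552] [[-0.073  0.997  0.001]
 [ 0.997  0.073 -0.001]
 [-0.001  0.001 -1.   ]]
[ 0.07653963  0.00039941 -0.12939704] [[ 0.001  0.954  0.3  ]
 [ 1.    -0.001 -0.   ]
 [ 0.     0.3   -0.954]] 331.2444230826827
```

```bash
python3 -m pendant '[[0.4,0.2,0,0,0,-0.2,1],[0.9,0.5,0,0,0,-0.5,1],[1.4,0.8,0,0,0,-0.8,1],[1.9,1.1,0,0,0,-1.1,1],[2.4,1.4,0,0,0,-1.4,1],[2.8,1.7,0,0,0,-1.7,1],[3,1.9,0,0,0,-1.8,1],[3,1.9,0,0,0,-1.8,1],[3,1.9,0,0,0,-1.8,1],[3,1.9,0,0,0,-1.8,1]]' 60; cat > pile.py <<'E'
from h import *
import sys
np.set_printoptions(precision=4,suppress=True)
im,d,P=cloud('wrist',sys.argv[1])
o=manip.get_obs();print(o['position'],R.from_quat(o['ee_rot']).as_matrix()[:,0])
for t in sys.argv[2:]:
    r=manip.trace(t,'wrist')
    if not r: print(t,'none');continue
    q=P[r[0]['pixels']&(d>0)]; zt=np.percentile(q[:,2],95);q=q[q[:,2]>zt-.012]
    (c,rad)=cv2.minEnclosingCircle(q[:,:2].astype(np.float32))
    print(t,round(r[0]['p'],2),r[0]['box'],'ztop',zt,'mid',(np.percentile(q,1,0)+np.percentile(q,99,0))/2,'circ',c,rad, cv2.minAreaRect((q[:,:2]*1000).astype(np.float32)))
E
python3 pile.py w1.png salt_shaker spice_jar cup tea_box
```

```text
clock: 3.7
position: [0.5046, 0.0284, 0.3754]
ee_rot: [0.586, 0.81, -0.0, 0.0]
ft_force: [0.1, 0.8, -0.1]
grip_width: 1.0
grasp_force: 0.0
[0.5046 0.0285 0.3755] [-0.3131  0.9497 -0.0006]
salt_shaker 0.66 [313.1, 124.5, 353.9, 170.1] ztop 0.20823553051715982 mid [0.5087 0.0538 0.2029] circ (0.5087279081344604, 0.05339760705828667) 0.017182491719722748 ((508.6407775878906, 53.642127990722656), (33.7309684753418, 33.08550262451172), 20.49392318725586)
spice_jar 0.57 [322.2, 167.6, 353.6, 226.2] ztop 0.17171606958046085 mid [ 0.532  -0.009   0.1668] circ (0.532713770866394, -0.009385159239172935) 0.02025708369910717 ((532.3085327148438, -9.578155517578125), (39.14248275756836, 39.2197151184082), 14.028757095336914)
cup 0.67 [306.4, 109.8, 364.0, 159.8] ztop 0.1193965178940875 mid [0.5084 0.0542 0.1276] circ (0.5086086392402649, 0.0519864447414875) 0.030367141589522362 ((505.7389831542969, 56.93125915527344), (59.60829544067383, 48.559715270996094), 33.941585540771484)
tea_box 0.87 [311.5, 110.4, 356.0, 204.3] ztop 0.06885757200125497 mid [0.5162 0.0211 0.0655] circ (0.5189451575279236, 0.02070644497871399) 0.06407660990953445 ((520.583984375, 21.70577621459961), (55.012691497802734, 120.44418334960938), 17.837995529174805)
```

View pics/w1.png

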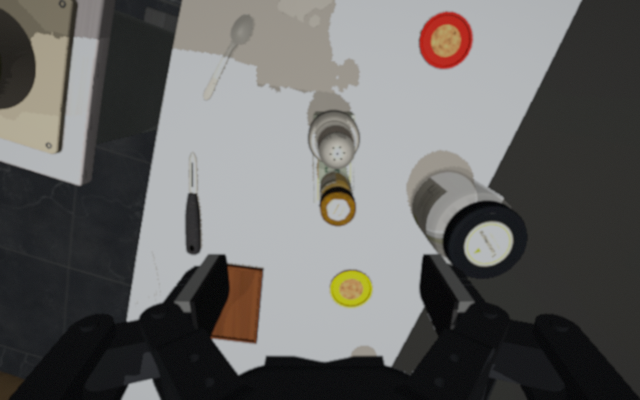

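The wrist view shows the shaker at (337,150) and the jar at (338,208) on the box, with red, yellow and the tray also in view. The tool is already aligned with the box, so I'm going for the shaker.

```bash
python3 -m pendant '[[0.25,0.15,0.2,0,0,0,1],[0.45,0.23,0.7,0,0,0,1],[0.45,0.23,1.3,0,0,0,1],[0.45,0.23,1.9,0,0,0,1],[0.45,0.23,2.5,0,0,0,1],[0.45,0.23,3.1,0,0,0,1],[0.45,0.23,3.6,0,0,0,1],[0.45,0.23,4,0,0,0,1],[0.45,0.23,4.3,0,0,0,1],[0.45,0.23,4.3,0,0,0,1]]' 30; python3 -m pendant '[[0,0,0,0,0,0,0.6],[0,0,0,0,0,0,0.3],[0,0,0,0,0,0,0.1],[0,0,0,0,0,0,-0.1],[0,0,0,0,0,0,-0.3],[0,0,0,0,0,0,-0.5],[0,0,0,0,0,0,-0.5],[0,0,0,0,0,0,-0.5],[0,0,0,0,0,0,-0.5],[0,0,0,0,0,0,-0.5]]' 30
```

```text
clock: 5.2
position: [0.508, 0.0548, 0.1593]
ee_rot: [0.585, 0.811, -0.0, -0.001]
ft_force: [-0.6, -0.2, 0.6]
grip_width: 1.004
grasp_force: 0.0
clock: 6.45
position: [0.509, 0.0543, 0.161]
ee_rot: [0.585, 0.811, 0.0, 0.001]
ft_force: [-1.3, -0.6, 5.2]
grip_width: 0.466
grasp_force: 30.1
```

```bash
python3 -m pendant '[[0,0,-0.1,0,0,0,-0.5],[0,0,-0.4,0,0,0,-0.5],[0,0,-0.9,0,0,0,-0.5],[0,0,-1.4,0,0,0,-0.5],[0,0,-1.9,0,0,0,-0.5],[-0.2,0,-2.3,0,0,0,-0.5],[-0.6,0.1,-2.5,0,0,0,-0.5],[-1.1,0.15,-2.5,0,0,0,-0.5],[-1.6,0.2,-2.5,0,0,0,-0.5],[-2.1,0.25,-2.5,0,0,0,-0.5]]' 30;  python3 -m pendant '[[-0.5,0.05,0,0,0,0,-0.5],[-1,0.1,0,0,0,0,-0.5],[-1.5,0.2,0,0,0,0,-0.5],[-2,0.25,0,0,0,0,-0.5],[-2.5,0.3,0,0,0,0,-0.5],[-2.9,0.35,0.2,0,0,0,-0.5],[-3.2,0.4,0.6,0,0,0,-0.5],[-3.4,0.43,1.1,0,0,0,-0.5],[-3.43,0.43,1.6,0,0,0,-0.5],[-3.43,0.43,2,0,0,0,-0.5]]' 30;python3 pile.py w2.png yellow_coaster salt_shaker; python3 - <<'E'
from h import *
print(manip.get_obs()['position'],tool([.6275,-.1985,.047]))
E
```

```text
clock: 7.7
position: [0.5538, -0.0434, 0.2847]
ee_rot: [0.586, 0.811, -0.0, -0.0]
ft_force: [-0.4, -0.1, -1.1]
grip_width: 0.465
grasp_force: 30.2
clock: 8.95
position: [0.6273, -0.1974, 0.1827]
ee_rot: [0.585, 0.811, -0.0, -0.001]
ft_force: [0.5, 0.2, 0.0]
grip_width: 0.47
grasp_force: 30.2
[ 0.6263 -0.197   0.1802] [-0.3152  0.949   0.0032]
yellow_coaster 0.76 [285.1, 133.5, 364.2, 208.2] ztop 0.0071436587735579735 mid [ 0.6284 -0.1958  0.0051] circ (0.6282724738121033, -0.19867359101772308) 0.0387573204934597 ((627.3435668945312, -194.87966918945312), (73.63278198242188, 69.07096099853516), 15.360506057739258)
salt_shaker 0.7 [276.8, 203.1, 372.2, 360.1] ztop 0.2293490093793532 mid [ 0.6269 -0.1928  0.2241] circ (0.6274309158325195, -0.19755396246910095) 0.017172977328300476 ((626.1947631835938, -192.92478942871094), (33.662288665771484, 24.168251037597656), 16.316287994384766)
[ 0.62729257 -0.19713657  0.18400594] [-3.10530953e-02 -3.40784959e-05  2.74008162e+00]
```

View pics/w2.png

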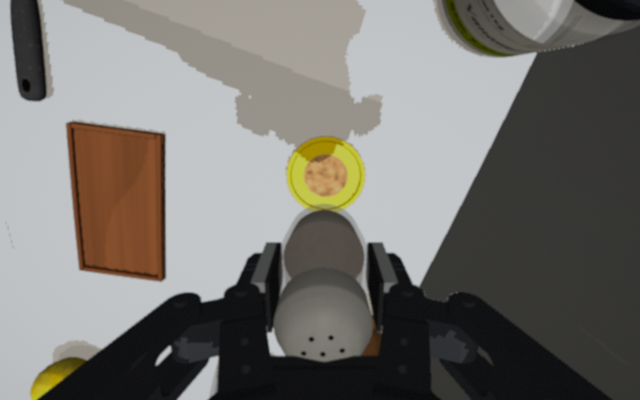

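The shaker sits straight in the jaws and lines up with the yellow coaster at (326,174), so I'm lowering it.

```bash
python3 -m pendant '[[0,0,0.3,0,0,0,-0.5],[0,0,0.8,0,0,0,-0.5],[0,0,1.3,0,0,0,-0.5],[0,0,1.7,0,0,0,-0.5],[0,0,2.1,0,0,0,-0.5],[0,0,2.35,0,0,0,-0.5],[0,0,2.5,0,0,0,-0.5],[0,0,2.6,0,0,0,-0.5],[0,0,2.65,0,0,0,-0.5],[0,0,2.68,0,0,0,-0.5]]' 30
```

```text
clock: 10.35
position: [0.6281, -0.1976, 0.0516]
ee_rot: [0.585, 0.811, 0.0, 0.0]
ft_force: [0.6, -0.6, 0.1]
grip_width: 0.47
grasp_force: 30.2
```

```bash
python3 -m pendant '[[0,0,0.02,0,0,0,-0.5],[0,0,0.03,0,0,0,-0.5],[0,0,0.04,0,0,0,-0.5],[0,0,0.05,0,0,0,-0.5],[0,0,0.06,0,0,0,-0.5],[0,0,0.06,0,0,0,-0.5],[0,0,0.06,0,0,0,-0.5],[0,0,0.06,0,0,0,-0.5],[0,0,0.06,0,0,0,-0.5],[0,0,0.06,0,0,0,-0.5]]' 30
```

```text
clock: 11.6
position: [0.6278, -0.1976, 0.0483]
ee_rot: [0.585, 0.811, -0.0, 0.0]
ft_force: [0.6, -0.3, -1.0]
grip_width: 0.467
grasp_force: 30.2
```

```bash
python3 -m pendant '[[0,0,0.01,0,0,0,-0.5],[0,0,0.02,0,0,0,-0.5],[0,0,0.03,0,0,0,-0.5],[0,0,0.04,0,0,0,-0.5],[0,0,0.05,0,0,0,-0.5],[0,0,0.06,0,0,0,-0.5],[0,0,0.07,0,0,0,-0.5],[0,0,0.07,0,0,0,-0.5],[0,0,0.07,0,0,0,-0.5],[0,0,0.07,0,0,0,-0.5]]' 30
```

```text
clock: 12.85
position: [0.628, -0.1975, 0.046]
ee_rot: [0.585, 0.811, -0.0, 0.0]
ft_force: [-5.2, 0.7, 10.2]
grip_width: 0.468
grasp_force: 31.8
```

```bash
python3 -m pendant '[[0,0,0,0,0,0,-0.1],[0,0,0,0,0,0,0.2],[0,0,0,0,0,0,0.6],[0,0,0,0,0,0,1],[0,0,-0.3,0,0,0,1],[0,0,-0.9,0,0,0,1],[0,0,-1.6,0,0,0,1],[0,0,-2.5,0,0,0,1],[0,0,-3.4,0,0,0,1],[0,0,-4.2,0,0,0,1]]' 30; python3 -m pendant '[[0.1,0,-0.5,0,0,0,1],[0.5,-0.1,-0.8,0,0,0,1],[1.1,-0.2,-0.8,0,0,0,1],[1.8,-0.3,-0.8,0,0,0,1],[2.5,-0.4,-0.8,0,0,0,1],[3.1,-0.5,-0.8,0,0,0,1],[3.7,-0.6,-0.8,0,0,0,1],[4.1,-0.63,-0.8,0,0,0,1],[4.18,-0.63,-0.8,0,0,0,1],[4.18,-0.63,-0.8,0,0,0,1]]'; python3 pile.py w3.png spice_jar cup;python3 - <<'E'
from h import *
print(tool([.5325,-.0095,.127]))
im,d,P=cloud('top','t1.png')
r=manip.trace('salt_shaker','top')[0];q=P[r['pixels']&(d>0)];print(r['p'],np.median(q,0),np.percentile(q[:,2],98))
E
```

```text
clock: 14.1
position: [0.6279, -0.1974, 0.258]
ee_rot: [0.585, 0.811, 0.0, 0.001]
ft_force: [-0.3, 0.2, -0.2]
grip_width: 0.998
grasp_force: 0.0
clock: 15.35
position: [0.5325, -0.0098, 0.2949]
ee_rot: [0.586, 0.811, -0.0, 0.0]
ft_force: [0.1, -0.6, -0.1]
grip_width: 1.002
grasp_force: 0.0
[ 0.5326 -0.0102  0.2948] [-0.3133  0.9497 -0.0002]
spice_jar 0.71 [300.6, 141.4, 347.7, 213.7] ztop 0.1716561155079963 mid [ 0.5325 -0.0092  0.1669] circ (0.5326189398765564, -0.009533933363854885) 0.020267818123102188 ((532.4383544921875, -9.637964248657227), (39.901248931884766, 39.41215515136719), 73.92765808105469)
cup 0.76 [284.2, 64.7, 357.9, 139.0] ztop 0.11915978835022759 mid [0.5094 0.052  0.1141] circ (0.5092954635620117, 0.05163970962166786) 0.03030342236161232 ((509.44415283203125, 51.53437423706055), (59.651180267333984, 58.84541702270508), 83.76048278808594)
[0.01132919 0.00475589 3.351694  ]Traceback (most recent call last):
  File "<stdin>", line 4, in <module>
IndexError: list index out of range
```

```bash
python3 -m pendant '[[0,0,0.3,0,0,0,1],[0,0,0.9,0,0,0,1],[0,0,1.5,0,0,0,1],[0,0,2.1,0,0,0,1],[0,0,2.7,0,0,0,1],[0,0,3.1,0,0,0,1],[0,0,3.35,0,0,0,1],[0,0,3.35,0,0,0,1],[0,0,3.35,0,0,0,0.6],[0,0,3.35,0,0,0,0.3]]' 30;python3 -m pendant '[[0,0,0,0,0,0,0.1],[0,0,0,0,0,0,-0.1],[0,0,0,0,0,0,-0.3],[0,0,0,0,0,0,-0.5],[0,0,0,0,0,0,-0.5],[0,0,0,0,0,0,-0.5],[0,0,0,0,0,0,-0.5],[0,0,0,0,0,0,-0.5],[0,0,-0.1,0,0,0,-0.5],[0,0,-0.3,0,0,0,-0.5]]' 35
```

```text
clock: 16.85
position: [0.5327, -0.0091, 0.1281]
ee_rot: [0.585, 0.811, 0.0, 0.001]
ft_force: [-0.5, 0.6, -0.1]
grip_width: 0.652
grasp_force: 0.0
clock: 18.1
position: [0.5317, -0.0091, 0.1422]
ee_rot: [0.585, 0.811, -0.0, -0.001]
ft_force: [0.0, -0.2, -1.4]
grip_width: 0.466
grasp_force: 35.4
```

```bash
python3 -m pendant '[[0,0,-0.2,0,0,0,-0.5],[0,0,-0.6,0,0,0,-0.5],[0,0,-1.1,0,0,0,-0.5],[0,0,-1.6,0,0,0,-0.5],[0.1,0,-2.1,0,0,0,-0.5],[0.4,0,-2.4,0,0,0,-0.5],[0.9,0.1,-2.5,0,0,0,-0.5],[1.4,0.3,-2.5,0,0,0,-0.5],[1.9,0.6,-2.5,0,0,0,-0.5],[2.4,1,-2.5,0,0,0,-0.5]]' 35;python3 -m pendant '[[0.4,0.4,0,0,0,0,-0.5],[0.8,0.8,0,0,0,0,-0.5],[1.1,1.2,0,0,0,0,-0.5],[1.3,1.6,0.2,0,0,0,-0.5],[1.38,1.9,0.6,0,0,0,-0.5],[1.38,2.1,1,0,0,0,-0.5],[1.38,2.1,1.4,0,0,0,-0.5],[1.38,2.1,1.7,0,0,0,-0.5],[1.38,2.1,1.9,0,0,0,-0.5],[1.38,2.1,1.9,0,0,0,-0.5]]'; python3 pile.py w4.png red_coaster spice_jar blue_coaster; python3 - <<'E'
from h import *
print(tool([.6203,.2188,.065]))
E
```

```text
clock: 19.35
position: [0.5415, 0.1221, 0.2675]
ee_rot: [0.585, 0.811, -0.0, 0.0]
ft_force: [-0.4, 0.3, -0.9]
grip_width: 0.472
grasp_force: 35.5
clock: 20.6
position: [0.6197, 0.2186, 0.1719]
ee_rot: [0.586, 0.811, -0.0, -0.0]
ft_force: [-0.1, -0.3, -0.2]
grip_width: 0.468
grasp_force: 35.5
[0.6199 0.2189 0.1726] [-0.3143  0.9493 -0.0002]
red_coaster 0.78 [285.5, 137.2, 366.3, 203.0] ztop 0.007219990365321574 mid [0.621  0.2241 0.0051] circ (0.6209757328033447, 0.21894310414791107) 0.03892944008111954 ((619.7018432617188, 224.97894287109375), (74.98609924316406, 64.84117889404297), 14.522276878356934)
spice_jar 0.69 [267.2, 192.3, 381.5, 361.2] ztop 0.21539555158839174 mid [0.6187 0.2242 0.21  ] circ (0.6188929080963135, 0.22243104875087738) 0.02039647102355957 ((618.2481079101562, 224.4155731201172), (38.93998718261719, 28.542665481567383), 11.831872940063477)
blue_coaster 0.56 [70.9, 0.0, 192.7, 89.5] ztop 0.006897118307815663 mid [0.4299 0.2816 0.0049] circ (0.4276171624660492, 0.29014813899993896) 0.051792316138744354 ((431.4625549316406, 277.1884765625), (103.0921630859375, 69.95630645751953), 16.68781852722168)
[-0.00754854 -0.00477771  2.1640644 ]
```

View pics/w4.png

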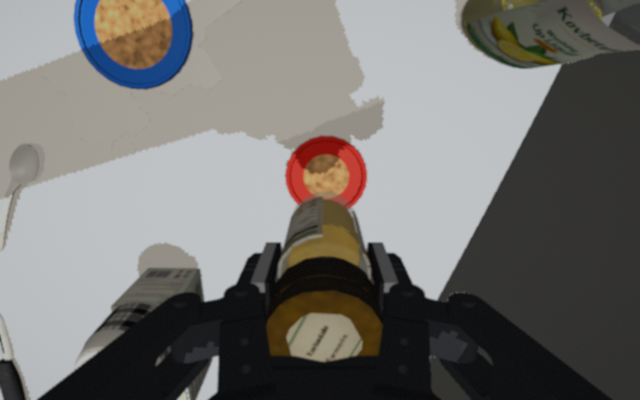

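The jar hangs straight above the red coaster at (327,174), so I'm lowering it.

```bash
python3 -m pendant '[[0,0,0.3,0,0,0,-0.5],[0,0,0.7,0,0,0,-0.5],[0,0,1.1,0,0,0,-0.5],[0,0,1.5,0,0,0,-0.5],[0,0,1.8,0,0,0,-0.5],[0,0,2,0,0,0,-0.5],[0,0,2.05,0,0,0,-0.5],[0,0,2.08,0,0,0,-0.5],[0,0,2.1,0,0,0,-0.5],[0,0,2.12,0,0,0,-0.5]]' 35;python3 -m pendant '[[0,0,0.01,0,0,0,-0.5],[0,0,0.01,0,0,0,-0.5],[0,0,0.02,0,0,0,-0.5],[0,0,0.02,0,0,0,-0.5],[0,0,0.03,0,0,0,-0.5],[0,0,0.03,0,0,0,-0.5],[0,0,0.04,0,0,0,-0.5],[0,0,0.04,0,0,0,-0.5],[0,0,0.04,0,0,0,-0.5],[0,0,0.04,0,0,0,-0.5]]' 35
```

```text
clock: 22.05
position: [0.6201, 0.2191, 0.0667]
ee_rot: [0.585, 0.811, 0.0, 0.0]
ft_force: [-0.2, 0.0, -1.8]
grip_width: 0.472
grasp_force: 35.5
clock: 23.3
position: [0.6201, 0.2191, 0.066]
ee_rot: [0.586, 0.811, 0.0, 0.0]
ft_force: [-6.4, -4.2, 14.5]
grip_width: 0.467
grasp_force: 37.0
```

```bash
python3 -m pendant '[[0,0,0,0,0,0,-0.1],[0,0,0,0,0,0,0.2],[0,0,0,0,0,0,0.6],[0,0,0,0,0,0,1],[0,0,-0.3,0,0,0,1],[0,0,-0.9,0,0,0,1],[0,0,-1.6,0,0,0,1],[0,0,-2.4,0,0,0,1],[0,0,-3.1,0,0,0,1],[0,0,-3.5,0,0,0,1]]' 35; python3 -m pendant '[[0,-0.3,0,0,0,0,1],[-0.2,-0.9,0,0,0,0,1],[-0.6,-1.5,0,0,0,0,1],[-1.1,-2.1,0,0,0,0,1],[-1.7,-2.6,0,0,0,0,1],[-2.2,-3,0,0,0,0,1],[-2.49,-3.15,0,0,0,0,1],[-2.49,-3.15,0,0,0,0,1],[-2.49,-3.15,0,0,0,0,1],[-2.49,-3.15,0,0,0,0,1]]'; python3 pile.py w5.png cup tea_box;python3 - <<'E'
from h import *
print(tool([.5095,.0518,.080]))
E
```

```text
clock: 24.55
position: [0.6203, 0.2196, 0.2422]
ee_rot: [0.585, 0.811, 0.001, 0.001]
ft_force: [-0.2, 0.1, -0.3]
grip_width: 1.001
grasp_force: 0.0
clock: 25.8
position: [0.5096, 0.0525, 0.2393]
ee_rot: [0.585, 0.811, 0.0, -0.0]
ft_force: [-0.3, -0.2, -0.5]
grip_width: 1.0
grasp_force: 0.0
[0.5096 0.0524 0.2392] [-0.316   0.9488  0.0004]
cup 0.77 [285.8, 142.4, 362.9, 223.5] ztop 0.11911352842282535 mid [0.5084 0.0539 0.1139] circ (0.5088507533073425, 0.052439119666814804) 0.030220212414860725 ((508.58209228515625, 53.388641357421875), (58.19680404663086, 58.289424896240234), 71.78008270263672)
tea_box 0.88 [294.8, 139.7, 353.2, 265.3] ztop 0.06884568364047697 mid [0.5301 0.0209 0.0669] circ (0.5209007263183594, 0.020513275638222694) 0.06474053859710693 ((520.9072875976562, 20.19074249267578), (55.166053771972656, 120.34331512451172), 18.297300338745117)
[-4.98125018e-03 -2.34128847e-03  3.18431911e+00]
```

View pics/w5.png

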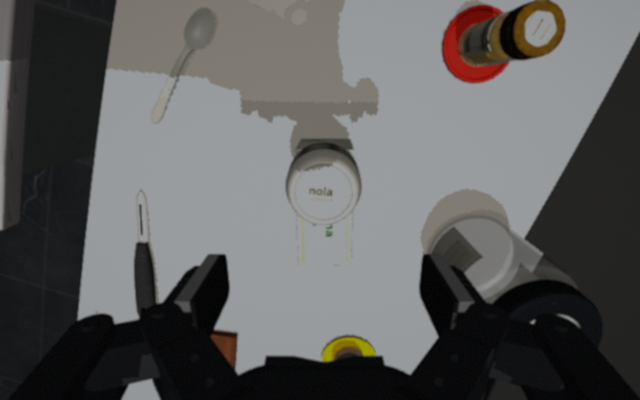

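The jar stands upright on red at (475,42), and the cup is alone on the box at (322,182). Next is the cup.

```bash
python3 -m pendant '[[0,0,0.3,0,0,0,1],[0,0,0.8,0,0,0,1],[0,0,1.3,0,0,0,1],[0,0,1.8,0,0,0,1],[0,0,2.3,0,0,0,1],[0,0,2.7,0,0,0,1],[0,0,3,0,0,0,1],[0,0,3.18,0,0,0,1],[0,0,3.18,0,0,0,1],[0,0,3.18,0,0,0,1]]' 35;python3 -m pendant '[[0,0,0,0,0,0,0.8],[0,0,0,0,0,0,0.7],[0,0,0,0,0,0,0.6],[0,0,0,0,0,0,0.5],[0,0,0,0,0,0,0.4],[0,0,0,0,0,0,0.3],[0,0,0,0,0,0,0.2],[0,0,0,0,0,0,0.2],[0,0,0,0,0,0,0.2],[0,0,0,0,0,0,0.2]]' 35
```

```text
clock: 27.2
position: [0.51, 0.0515, 0.0809]
ee_rot: [0.585, 0.811, 0.0, 0.0]
ft_force: [0.8, 0.2, -0.5]
grip_width: 1.0
grasp_force: 0.0
clock: 28.45
position: [0.5094, 0.0513, 0.0808]
ee_rot: [0.586, 0.811, -0.0, -0.0]
ft_force: [-5.3, -1.5, 8.4]
grip_width: 0.73
grasp_force: 36.9
```

I'll regrip 8 mm higher so the fingertips clear the coaster rim when the cup is set down.

```bash
python3 -m pendant '[[0,0,0,0,0,0,0.8],[0,0,0,0,0,0,0.8],[0,0,-0.08,0,0,0,0.8],[0,0,-0.18,0,0,0,0.8],[0,0,-0.18,0,0,0,0.8],[0,0,-0.18,0,0,0,0.6],[0,0,-0.18,0,0,0,0.4],[0,0,-0.18,0,0,0,0.2],[0,0,-0.18,0,0,0,0.1],[0,0,-0.18,0,0,0,0.1]]' 35;python3 -m pendant '[[0,0,0,0,0,0,0.1],[0,0,0,0,0,0,0.1],[0,0,0,0,0,0,0.1],[0,0,-0.05,0,0,0,0.1],[0,0,-0.15,0,0,0,0.1],[0,0,-0.3,0,0,0,0.1],[0,0,-0.5,0,0,0,0.1],[0,0,-0.8,0,0,0,0.1],[0,0,-1.1,0,0,0,0.1],[0,0,-1.3,0,0,0,0.1]]' 40; python3 pile.py w6.png cup tea_box
```

```text
clock: 29.7
position: [0.5094, 0.0513, 0.0897]
ee_rot: [0.585, 0.811, -0.0, -0.0]
ft_force: [-4.0, -1.0, 8.2]
grip_width: 0.71
grasp_force: 36.7
clock: 30.95
position: [0.5099, 0.0514, 0.1557]
ee_rot: [0.585, 0.811, 0.0, 0.001]
ft_force: [0.7, -0.5, -1.5]
grip_width: 0.715
grasp_force: 43.4
[0.5104 0.0515 0.1566] [-0.3144  0.9493 -0.001 ]
cup 0.59 [247.5, 184.4, 405.9, 359.1] ztop 0.18484166915715158 mid [0.5092 0.0561 0.1796] circ (0.5113122463226318, 0.05304546654224396) 0.031011322513222694 ((509.6980285644531, 56.11809539794922), (58.700233459472656, 54.04513168334961), 26.232040405273438)
tea_box 0.61 [282.0, 150.1, 365.4, 199.1] ztop 0.06814566698238199 mid [0.5046 0.0684 0.0628] circ (0.5050355195999146, 0.06769724935293198) 0.02883203700184822 ((504.22979736328125, 70.36199951171875), (54.943687438964844, 25.456287384033203), 19.448192596435547)
```

View pics/w6.png

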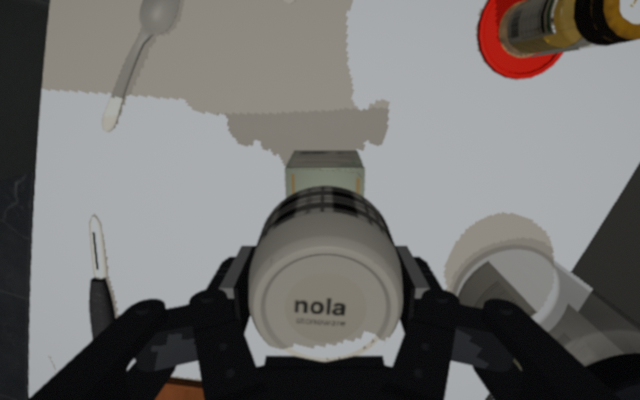

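The cup is lifted level and the box has stayed put. Carrying it to blue.

```bash
python3 -m pendant '[[0.1,0,0,0,0,0,0.1],[0.4,0,0,0,0,0,0.1],[0.9,0,0,0,0,0,0.1],[1.5,0,0,0,0,0,0.1],[2.1,0,0,0,0,0,0.1],[2.7,-0.03,0,0,0,0,0.1],[3.3,-0.05,0,0,0,0,0.1],[3.9,-0.07,0,0,0,0,0.1],[4.4,-0.07,0,0,0,0,0.1],[4.8,-0.07,0,0,0,0,0.1]]' 40;python3 -m pendant '[[0.2,0,0,0,0,0,0.1],[0.25,0,0.1,0,0,0,0.1],[0.25,0,0.3,0,0,0,0.1],[0.25,0,0.6,0,0,0,0.1],[0.25,0,0.9,0,0,0,0.1],[0.25,0,1.2,0,0,0,0.1],[0.25,0,1.5,0,0,0,0.1],[0.25,0,1.5,0,0,0,0.1],[0.25,0,1.5,0,0,0,0.1],[0.25,0,1.5,0,0,0,0.1]]'; python3 pile.py w7.png blue_coaster cup
```

```text
clock: 32.35
position: [0.4293, 0.2801, 0.1541]
ee_rot: [0.585, 0.811, -0.0, -0.0]
ft_force: [0.2, -0.2, -1.8]
grip_width: 0.711
grasp_force: 43.4
clock: 33.6
position: [0.4272, 0.2902, 0.0799]
ee_rot: [0.585, 0.811, 0.0, 0.0]
ft_force: [-0.5, 0.3, -2.4]
grip_width: 0.71
grasp_force: 43.7
[0.4272 0.2901 0.0798] [-0.3144  0.9493 -0.0001]
blue_coaster 0.7 [250.4, 131.1, 403.1, 235.0] ztop 0.007224470834722975 mid [0.428  0.3044 0.0051] circ (0.42837199568748474, 0.29291823506355286) 0.05003596842288971 ((424.04034423828125, 307.0688171386719), (99.2252426147461, 67.02967834472656), 17.492910385131836)
cup 0.96 [246.3, 184.5, 404.1, 358.8] ztop 0.10898058324181613 mid [0.4265 0.2949 0.1037] circ (0.42787599563598633, 0.2920657694339752) 0.030295854434370995 ((426.81689453125, 295.07659912109375), (58.327354431152344, 54.10616683959961), 30.091989517211914)
```

View pics/w7.png

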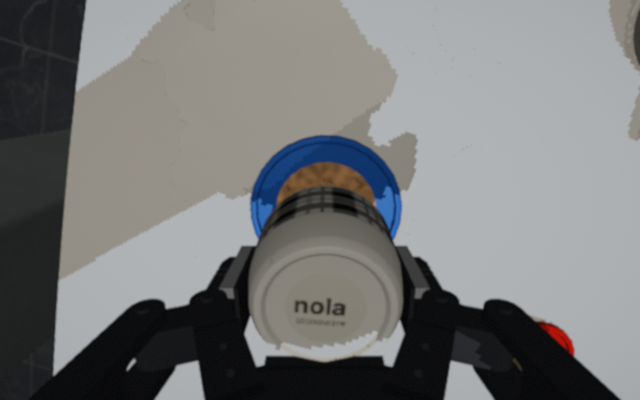

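The cup is centred over the blue coaster at (326,205), so I'm lowering it.

```bash
python3 -m pendant '[[0,0,0.1,0,0,0,0.1],[0,0,0.3,0,0,0,0.1],[0,0,0.5,0,0,0,0.1],[0,0,0.7,0,0,0,0.1],[0,0,0.85,0,0,0,0.1],[0,0,0.93,0,0,0,0.1],[0,0,0.97,0,0,0,0.1],[0,0,1,0,0,0,0.1],[0,0,1,0,0,0,0.1],[0,0,1,0,0,0,0.1]]' 40;python3 -m pendant '[[0,0,0.01,0,0,0,0.1],[0,0,0.01,0,0,0,0.1],[0,0,0.02,0,0,0,0.1],[0,0,0.02,0,0,0,0.1],[0,0,0.03,0,0,0,0.1],[0,0,0.03,0,0,0,0.1],[0,0,0.04,0,0,0,0.1],[0,0,0.04,0,0,0,0.1],[0,0,0.04,0,0,0,0.1],[0,0,0.04,0,0,0,0.1]]'
```

```text
clock: 35.0
position: [0.427, 0.29, 0.0295]
ee_rot: [0.585, 0.811, 0.0, 0.0]
ft_force: [-0.0, 0.3, -1.6]
grip_width: 0.713
grasp_force: 43.7
clock: 36.25
position: [0.4269, 0.29, 0.0279]
ee_rot: [0.585, 0.811, -0.0, 0.0]
ft_force: [-5.2, -4.0, 11.5]
grip_width: 0.707
grasp_force: 45.8
```

```bash
python3 -m pendant '[[0,0,0,0,0,0,0.5],[0,0,0,0,0,0,0.8],[0,0,0,0,0,0,1],[0,0,0,0,0,0,1],[0,0,-0.3,0,0,0,1],[0,0,-0.9,0,0,0,1],[0,0,-1.6,0,0,0,1],[0,0,-2.4,0,0,0,1],[0,0,-3.1,0,0,0,1],[0,0,-3.5,0,0,0,1]]' 35; python3 -m pendant '[[-0.3,0,0,0,0,0,1],[-0.9,0,0,0,0,0,1],[-1.6,0,0,0,0,0,1],[-2.4,0,0,0,0,0,1],[-3.2,0,0,0,0,0,1],[-4,0,0,0,0,0,1],[-4.7,0.05,0,0,0,0,1],[-5.3,0.09,0,0,0,0,1],[-5.7,0.09,0,0,0,0,1],[-5.7,0.09,0,0,0,0,1]]'; python3 pile.py w8.png tea_box;python3 - <<'E'
from h import *
print(tool([.5207,.0208,.045]))
E
```

```text
clock: 37.5
position: [0.4271, 0.2905, 0.2047]
ee_rot: [0.585, 0.811, 0.001, 0.001]
ft_force: [0.2, -0.3, -0.7]
grip_width: 1.002
grasp_force: 0.0
clock: 38.75
position: [0.5205, 0.0192, 0.2014]
ee_rot: [0.587, 0.81, -0.0, -0.001]
ft_force: [0.1, -0.4, -0.2]
grip_width: 1.003
grasp_force: 0.0
[0.5203 0.0208 0.2017] [-0.3139  0.9495  0.0008]
tea_box 0.82 [287.1, 106.7, 359.5, 252.8] ztop 0.06848207091503188 mid [0.5199 0.021  0.0669] circ (0.520517110824585, 0.019831452518701553) 0.065811887383461 ((520.9669189453125, 20.32809829711914), (55.048831939697266, 120.56066131591797), 18.514015197753906)
[-0.02174789  0.00447472  3.13880365]
```

```bash
python3 -m pendant '[[0,0,0.3,0,0,0,1],[0,0,0.8,0,0,0,1],[0,0,1.3,0,0,0,1],[0,0,1.8,0,0,0,1],[0,0,2.3,0,0,0,1],[0,0,2.7,0,0,0,1],[0,0,3,0,0,0,1],[0,0,3.1,0,0,0,1],[0,0,3.1,0,0,0,1],[0,0,3.1,0,0,0,0.8]]' 40;python3 -m pendant '[[0,0,0,0,0,0,0.6],[0,0,0,0,0,0,0.4],[0,0,0,0,0,0,0.2],[0,0,0,0,0,0,0],[0,0,0,0,0,0,0],[0,0,0,0,0,0,0],[0,0,0,0,0,0,0],[0,0,-0.1,0,0,0,0],[0,0,-0.3,0,0,0,0],[0,0,-0.5,0,0,0,0]]' 50
```

```text
clock: 40.1
position: [0.5213, 0.0209, 0.048]
ee_rot: [0.585, 0.811, 0.0, 0.001]
ft_force: [-0.9, 0.5, 0.3]
grip_width: 0.902
grasp_force: 0.0
clock: 41.35
position: [0.5207, 0.0208, 0.073]
ee_rot: [0.585, 0.811, -0.0, -0.0]
ft_force: [0.2, 0.2, -2.2]
grip_width: 0.672
grasp_force: 53.9
```

```bash
python3 -m pendant '[[0,0,-0.3,0,0,0,0],[0,0,-0.8,0,0,0,0],[-0.2,-0.1,-1.4,0,0,0,0],[-0.6,-0.4,-2,0,0,0,0],[-1.1,-0.8,-2.4,0,0,0.2,0],[-1.6,-1.2,-2.5,0,0,0.4,0],[-2.1,-1.6,-2.5,0,0,0.6,0],[-2.6,-2,-2.5,0,0,0.8,0],[-3.1,-2.3,-2.5,0,0,1,0],[-3.6,-2.6,-2.5,0,0,1.15,0]]' 50; python3 - <<'E'
from h import *
print(tool([.4403,-.291,.15]))
E
```

```text
clock: 42.6
position: [0.4538, -0.1923, 0.1978]
ee_rot: [0.649, 0.761, 0.0, 0.0]
ft_force: [0.2, 0.1, -2.6]
grip_width: 0.671
grasp_force: 54.0
[-1.90671269 -0.5792844   0.95620747]
```

```bash
python3 -m pendant '[[-0.2,-0.1,0,0,0,0,0],[-0.6,-0.2,0,0,0,0,0],[-1,-0.3,0,0,0,0,0],[-1.4,-0.4,0,0,0,0,0],[-1.7,-0.5,0,0,0,0,0],[-1.87,-0.57,0.1,0,0,0,0],[-1.9,-0.58,0.3,0,0,0,0],[-1.9,-0.58,0.5,0,0,0,0],[-1.9,-0.58,0.5,0,0,0,0],[-1.9,-0.58,0.5,0,0,0,0]]' 50; python3 pile.py w9.png box_tray tea_box
```

```text
clock: 43.85
position: [0.4406, -0.2889, 0.1725]
ee_rot: [0.648, 0.761, 0.0, 0.0]
ft_force: [0.7, 0.3, -2.0]
grip_width: 0.672
grasp_force: 54.0
[ 0.4407 -0.2891  0.1727] [-0.1592  0.9873 -0.0004]
box_tray 0.75 [268.2, 94.2, 372.4, 123.6] ztop 0.011208812983103361 mid [ 0.4311 -0.2271  0.008 ] circ (0.4306008517742157, -0.2265263795852661) 0.04580972343683243 ((430.5668640136719, -227.3571319580078), (90.78072357177734, 24.730213165283203), 9.302116394042969)
tea_box 0.94 [239.5, 125.7, 403.3, 366.0] ztop 0.19274584380922433 mid [ 0.4377 -0.273   0.1891] circ (0.43938320875167847, -0.27722328901290894) 0.05509992316365242 ((439.2093200683594, -276.9603576660156), (57.883724212646484, 95.94343566894531), 8.932642936706543)
```

View pics/w9.png

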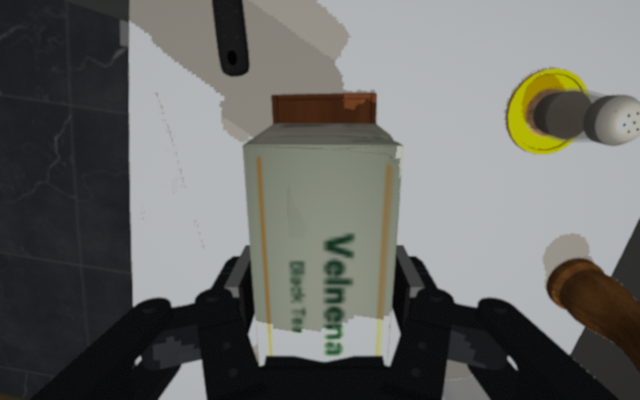

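The box is lined up over the tray, whose end shows at (324,108). The shaker stands upright on yellow. Lowering now.

```bash
python3 -m pendant '[[-0.05,0,0.2,0,0,0,0],[-0.05,0,0.6,0,0,0,0],[-0.05,0,1,0,0,0,0],[-0.05,0,1.4,0,0,0,0],[-0.05,0,1.8,0,0,0,0],[-0.05,0,2.1,0,0,0,0],[-0.05,0,2.25,0,0,0,0],[-0.05,0,2.33,0,0,0,0],[-0.05,0,2.36,0,0,0,0],[-0.05,0,2.36,0,0,0,0]]' 50;python3 -m pendant '[[0,0,0.01,0,0,0,0],[0,0,0.02,0,0,0,0],[0,0,0.03,0,0,0,0],[0,0,0.04,0,0,0,0],[0,0,0.05,0,0,0,0],[0,0,0.06,0,0,0,0],[0,0,0.06,0,0,0,0],[0,0,0.06,0,0,0,0],[0,0,0.06,0,0,0,0],[0,0,0.06,0,0,0,0]]'
```

```text
clock: 45.25
position: [0.441, -0.292, 0.0547]
ee_rot: [0.649, 0.761, -0.0, 0.0]
ft_force: [0.0, 0.7, -2.6]
grip_width: 0.668
grasp_force: 54.0
clock: 46.5
position: [0.4409, -0.2918, 0.0528]
ee_rot: [0.649, 0.761, -0.0, 0.0]
ft_force: [-8.5, 5.0, 18.0]
grip_width: 0.672
grasp_force: 56.7
```

Contact. Releasing, rising and checking everything.

```bash
python3 -m pendant '[[0,0,0,0,0,0,0.5],[0,0,0,0,0,0,0.8],[0,0,0,0,0,0,1],[0,0,0,0,0,0,1],[0,0,-0.3,0,0,0,1],[0,0,-0.9,0,0,0,1],[0,0,-1.6,0,0,0,1],[0,0,-2.4,0,0,0,1],[0,0,-3.2,0,0,0,1],[0,0,-4,0,0,0,1]]' 35; python3 -m pendant '[[0,0,-0.6,0,0,0,1],[0,0,-1,0,0,0,1],[0,0,-1,0,0,0,1],[0,0,-1,0,0,0,1],[0,0,-1,0,0,0,1],[0,0,-1,0,0,0,1],[0,0,-1,0,0,0,1],[0,0,-1,0,0,0,1],[0,0,-1,0,0,0,1],[0,0,-1,0,0,0,1]]'; python3 pile.py w10.png tea_box box_tray salt_shaker yellow_coaster; python3 - <<'E'
from h import *
im,d,P=cloud('top','t2.png')
b=cv2.imread('pics/t2.png')[120:270,220:460];cv2.imwrite('pics/t2c.png',cv2.resize(b,(800,500),interpolation=cv2.INTER_CUBIC))
for c,h in(((.427,.2905),.056),((.6203,.2188),.108)):
    q=P[(np.hypot(P[...,0]-c[0],P[...,1]-c[1])<.06)&(np.abs(P[...,2]-h)<.008)];print(len(q),(q.min(0)+q.max(0))/2)
E
```

```text
clock: 47.75
position: [0.4407, -0.2915, 0.2539]
ee_rot: [0.648, 0.761, 0.0, 0.001]
ft_force: [1.7, -0.1, -0.3]
grip_width: 0.997
grasp_force: 0.0
clock: 49.0
position: [0.4408, -0.2918, 0.3014]
ee_rot: [0.649, 0.761, -0.0, 0.0]
ft_force: [0.6, 0.2, 0.5]
grip_width: 0.998
grasp_force: 0.0
[ 0.4408 -0.2918  0.3013] [-0.1587  0.9873 -0.0001]
tea_box 0.6 [294.0, 104.4, 351.3, 217.2] ztop 0.07358536763730557 mid [ 0.4401 -0.2918  0.0717] circ (0.44034531712532043, -0.292423278093338) 0.06530728936195374 ((440.697265625, -292.44677734375), (55.599369049072266, 120.98015594482422), 9.069035530090332)
box_tray 0.56 [286.1, 89.6, 359.2, 213.4] ztop 0.011512387127547407 mid [ 0.4427 -0.2902  0.0082] circ (0.44350147247314453, -0.2916453182697296) 0.08780039846897125 ((442.299072265625, -291.8385009765625), (90.04527282714844, 154.4191131591797), 10.300065040588379)
salt_shaker 0.75 [467.6, 85.3, 531.2, 120.8] ztop 0.09289504745072892 mid [ 0.6253 -0.1983  0.0878] circ (0.6280326843261719, -0.19808317720890045) 0.01771966926753521 ((625.3561401367188, -198.42478942871094), (29.00191307067871, 32.460594177246094), 11.057674407958984)
yellow_coaster 0.74 [453.0, 69.8, 511.6, 134.3] ztop 0.00753761478879924 mid [ 0.6237 -0.1978  0.0052] circ (0.6282424330711365, -0.19809328019618988) 0.03819623589515686 ((624.3633422851562, -198.2146453857422), (67.63327026367188, 74.73229217529297), 6.684757709503174)
212 [0.42362374 0.28830304 0.05524507]
98 [0.61959484 0.21533059 0.10802091]
```

View pics/w10.png

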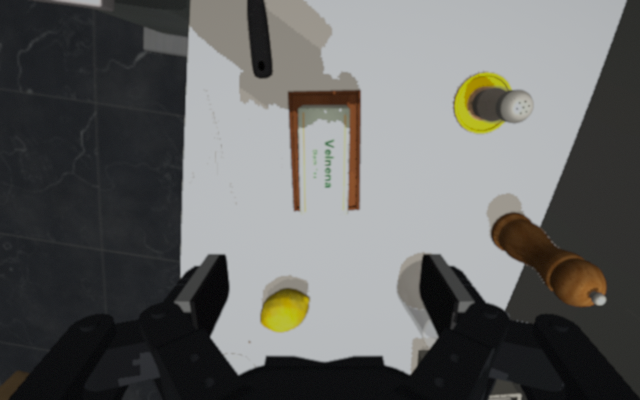

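View pics/t2c.png

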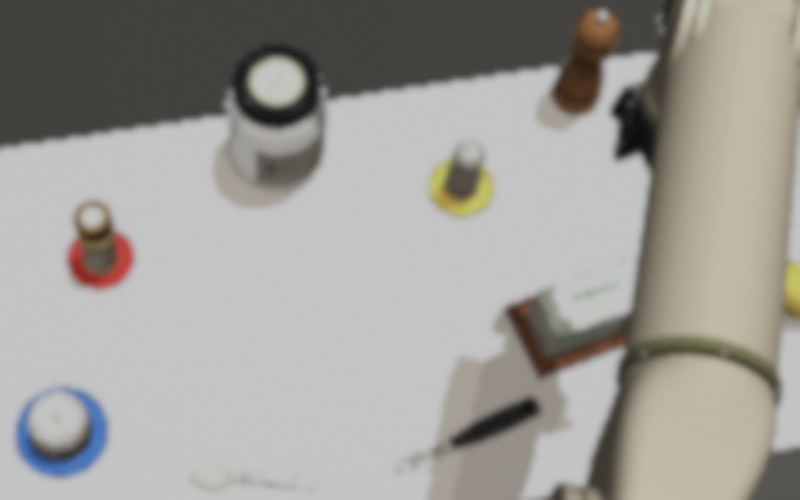

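All four pieces stand upright in their places: the box in the tray at (325,150) in the wrist view, and the jar, cup and shaker centred on red, blue and yellow in the top view. Handing in.

```bash
python3 -c "
from workcell import manip
print(manip.hand_in())"
```

```text
the job is handed in; nothing more can be done
None
```

The job is handed in: the salt shaker is on yellow, the spice jar on red, the upside-down cup on blue and the tea box in the tray, all upright and within a few millimetres of centre by the last camera check; I never went near the drinking glass or the mug, and the hand-in returned no verdict.

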